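# Find the full tin by its weight and clamp it in the holder

## Task

Three matching closed tins stand on the living-room table, and only one of them still has the spare batteries in it: it is clearly heavier, which can only be felt. Find it, stand it in the adjustable clamp holder with its narrow ends towards the jaws, and gently slide the movable jaw up until you feel the tin pressed firmly against the fixed end block, and leave it with no gap at either end. Leave the two empty tins standing where they were and do not disturb the other things on the table.

Things in the scene. Friction and masses are not known exactly. Their poses are not given: they have to be found in the camera images.
- tin_a: One of three matching closed steel tins, opaque: 60 mm along its own x, 84 mm along its own y, 80 mm tall; origin at the centre of its underside, z up. The full one weighs about 0.40 to 0.53 kg, an empty one 0.15 kg; which letter is full changes from run to run and cannot be seen.
- tin_b: One of three matching closed steel tins, opaque: 60 mm along its own x, 84 mm along its own y, 80 mm tall; origin at the centre of its underside, z up. The full one weighs about 0.40 to 0.53 kg, an empty one 0.15 kg; which letter is full changes from run to run and cannot be seen.
- tin_c: One of three matching closed steel tins, opaque: 60 mm along its own x, 84 mm along its own y, 80 mm tall; origin at the centre of its underside, z up. The full one weighs about 0.40 to 0.53 kg, an empty one 0.15 kg; which letter is full changes from run to run and cannot be seen.
- holder: The clamp holder, fixed to the table: wooden base 100 mm along x, 10 mm thick, y from -130 to +120 mm; origin on the table. A fixed end block stands at its +y end; a jaw slides towards it from -y. A tin stands between, its 84 mm side along the holder's y. The sides are open: grip the tin across its 60 mm width to lower it in. Thin guide rails at x = +-40 mm, 15 mm high, are look only.
- seat: The thin rubber sheet on the holder's base that the tin stands on, 66 mm along x, 128 mm along y from the end block towards the jaw; its top is 12 mm above the table. Origin at the foot of the end block's face, same axes as the holder.
- stop: The holder's fixed end block, 90 mm along x, 25 mm thick, its top 62 mm above the table. Origin: centre of the foot of the face that the tin is pressed against, at holder y = +90 mm, 12 mm above the table; same axes as the holder, so the open space lies towards its -y.
- jaw (a joint): Travel of the sliding jaw, m: 0 = fully open (150 mm between jaw and end block), growing as it moves along the holder's +y towards the block, 0.090 at most. About 2 N of friction; it stays where left. Pushing the tin along takes 4 to 6 N in all, with jerks; at the block it stops dead. A steady push of about 8 N, held a moment, seats it. Over 25 N dents the tin.
- jaw_face (a point): Centre of the foot of the sliding jaw's face towards the tin, 12 mm above the table. The jaw reaches 24 mm back from here along the holder's -y, is 90 mm wide along x, its top 61 mm above the table; on it a metal thumb tab, 30 mm along x, 14 mm thick, centred 16 mm behind the face, top 91 mm above the table. Push the jaw from behind or move it by the tab.
- remote: A black television remote, 150 x 42 x 16 mm, lying flat; origin under its centre. Not to be disturbed.
- spectacles: A pair of spectacles standing open on the table, 125 x 115 x 42 mm; the origin is under the bridge, the arms point to its own +x. Not to be disturbed.
- tumbler: A tall lidded drinking tumbler, 74 mm across, 160 mm tall; origin under its centre. Not to be disturbed.
- pen: A thick metal pen, 130 mm long, 11 mm across, lying along its own x; origin under its centre. Not to be disturbed.
- mug: A white mug, 80 mm across, 90 mm tall, handle at its own +y; origin under its centre. Not to be disturbed.
- phone: A black phone lying flat, 150 x 72 x 9 mm; origin under its centre. Not to be disturbed.
Mind the look-alikes: they are no part of the job. Leave any purple look-alike of the tin_c alone. What is shaped like the tin_a but green or yellow is not meant.

How it is judged:
By the outcome, as a careful person would: the job done as asked, in the order asked, and still so for the second after the job is handed in, with the robot touching nothing.
It also fails if it takes over 72 s, if anything falls off the work surface, if the arm or the gripper's body presses on something with over 40 N, if the wrist force passes 120 N, or if a joint passes its speed limit or range.

## Robot

A 6-joint arm with a two-finger parallel gripper is mounted at the origin on the work surface. World frame = base frame: x ahead of the robot, y to its left, z up, the work surface at z = 0. Lengths are in m, angles in rad, forces in N, time in s.
With the tool pointing down it reaches from about 0.3 to 1 m from the base axis. Payload 5.1 kg.
Tool frame: the origin (TCP) lies between the finger pads; the fingertips stand 8 mm ahead of it and the grasp point (between the pads) lies 11 mm behind it; z points along the fingers, y is the line along which they close (so a half turn about z gives the same grasp; the last joint's range is limited). The gripper opens to 95 mm and grips with 3 to 60 N. Pads are 20 mm wide; open, the fingers measure 119 mm over their backs; the gripper's body (75 mm by 180 mm) begins 59 mm behind the grasp point.
Start: joints at [1.087, 0.124, 1.65, -0, 1.367, -0.083], TCP at [0.254, 0.598, 0.223] pointing down, gripper open.
Joint ranges: [-2.61, 2.61], [-1.02, 2.33], [0.03, 2.71], [-1.35, 4.49], [0.32, 2.68], [-2.91, 2.91]. Speed limits (rad/s): [2.57, 2.57, 3.14, 3.14, 3.14, 3.14].

## Interface

Orientations are given as a unit quaternion [w, x, y, z].
In Python, from station import bot gives the robot as it stands.
- The arm moves only by the shell command python3 -m handwheel 'ROWS' [OPENING]. ROWS is JSON, a list of rows, each a list of 4 numbers: the shift along the world's x, y, z in m, then the turn about the world's z in degrees. A call has 1 to 5 rows; each row is the pose to reach, as a shift and turn from the pose commanded when the call began; what a row does not reach only later rows make up. A row lasts 1/8 s, in which the tool goes at most 62.5 mm and 10.7 degrees, less where a joint would pass 70% of its speed; a pose out of reach is approached as far as the arm can. A call with a gripper value outside its range is refused whole. OPENING is the gripper command: -1 is fully open, 1 is shut, values between are in proportion, set as the call begins (- or left out, the last holds). The fingers move at their own pace and stop on an object; the grip force is fixed at half the most. Time passes only in rows, so rows that repeat a pose let the fingers close. It gives the time, the measured TCP pose, the force, the opening and the grip force at its end, in the units of the state.
- bot.get_state(): the state, without advancing time (a new reading comes with each control period).
- bot.read_camera(name): name is "scene" or "top" or "wrist"; returns the picture (480x640x3 uint8, red, green, blue); there is no depth.
- bot.camera_params(name): a dict with "camera_matrix" (3x3 intrinsics, pixels), "camera_from_world" (4x4, takes a point from world to camera coordinates). Camera axes: x right, y up, looking along -z (the intrinsics and any distortion apply to the point x, -y, -z); pixel columns grow to the right and rows downward; lengths in m; the calibration is good to about 2 mm. A picture is of the moment at which its call begins: read the wrist's pose just before it. camera_params takes no time and is no camera call; for the wrist camera it gives the pose at the moment of the call.
- bot.hand_in(): hands the job in; it is judged then, once.
The state is a dict: "time": time; "joint_pos": joint angles; "qd": joint speeds; "effort": joint torques, N m; "position": TCP position; "eef_rot": TCP orientation; "force": force on the tool from outside, world axes, zero at the start; "torque": the same for the moment, N m; "grip_width": finger opening in m; "gripper_force": force on a finger pad.
Only numpy, scipy, OpenCV 4.12 (cv2) and the standard library are available. Lean on these libraries where they do the work, as an engineer would, in place of code of your own. Each camera call takes 0.05 s, during which the arm holds its last target. There are 200 camera calls.

## Working session

There is one attempt and no reset: what is moved stays moved. The work goes in short steps, Python scripts to look and compute and a shell command to move; the robot and the scene stay as the last step left them, time stands still between calls to the robot, and variables do not carry over. Pictures are saved under pics/ and viewed, at most 10 in all, crops included, and the job is handed in when it is done.

```bash
ls; mkdir -p pics; cat > h.py <<'E'
import numpy as np, cv2
from station import bot
def cam(n):
    p=bot.camera_params(n); return np.array(p["camera_matrix"]),np.array(p["camera_from_world"]),p
def snap(n,f):
    c=cam(n); im=bot.read_camera(n); cv2.imwrite("pics/"+f,im[:,:,::-1]); return im,c
def proj(c,P):
    K,T=c[:2]; q=T@np.r_[P,1]; q=np.array([q[0],-q[1],-q[2]]); u=K@q; return u[:2]/u[2]
def ray(c,uv,z):
    K,T=c[:2]; d=np.linalg.inv(K)@np.r_[uv,1]; d=np.array([d[0],-d[1],-d[2]])
    R=T[:3,:3]; o=-R.T@T[:3,3]; d=R.T@d; return o+d*(z-o[2])/d[2]
E
python3 - <<'E'
from h import *
for n in("scene","top"):
    im,c=snap(n,n+"0.png"); print(n,c[2])
print(bot.get_state())
E
```

```text
pics
scene {'camera_matrix': array([[576.06638224,   0.        , 325.68686438],
       [  0.        , 576.06638224, 232.35756576],
       [  0.        ,   0.        ,   1.        ]]), 'camera_from_world': array([[ 0.6516666 ,  0.75835737,  0.01499153, -0.35555238],
       [-0.45800232,  0.37765905,  0.80474065,  0.19853239],
       [ 0.60461931, -0.53128876,  0.59343723, -1.81148506],
       [ 0.        ,  0.        ,  0.        ,  1.        ]])}
top {'camera_matrix': array([[533.00877719,   0.        , 321.08233477],
       [  0.        , 533.00877719, 247.52262528],
       [  0.        ,   0.        ,   1.        ]]), 'camera_from_world': array([[-1.21643742e-03, -9.99994979e-01,  2.92609028e-03,
         3.51720642e-03],
       [ 9.82283211e-01, -6.46535959e-04,  1.87401376e-01,
        -5.78528593e-01],
       [-1.87398543e-01,  3.10221140e-03,  9.82279065e-01,
        -1.20172612e+00],
       [ 0.00000000e+00,  0.00000000e+00,  0.00000000e+00,
         1.00000000e+00]])}
{'time': 0.1, 'joint_pos': array([ 1.08736181e+00,  1.24459624e-01,  1.65151170e+00, -2.24749589e-05,
        1.36749186e+00, -8.25938755e-02]), 'qd': array([ 9.28436395e-05, -1.07544556e-03, -4.36475867e-03, -5.63277403e-04,
       -2.01113220e-03,  2.15638711e-04]), 'effort': array([-8.82820814e-05, -4.18879580e+01, -3.61096573e+01,  7.76026631e-02,
        4.61954938e-02, -8.16468446e-05]), 'position': array([0.2533955 , 0.59797203, 0.22151239]), 'eef_rot': array([-2.50607196e-04,  1.99078935e-01,  9.79983012e-01, -9.01129438e-04]), 'force': array([ 0.82079979, -0.03395213, -0.69428669]), 'torque': array([-0.04074988,  0.06452508,  0.00496461]), 'gripper_force': 0.0, 'grip_width': 0.09516933405712062}
```

View pics/top0.png

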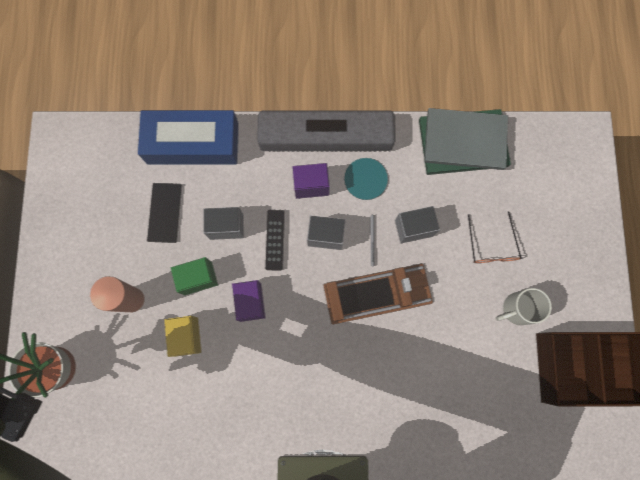

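View pics/scene0.png

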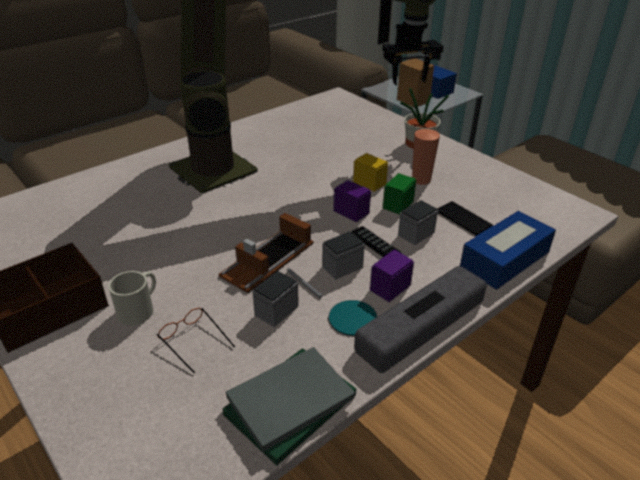

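Top view: three grey tins at about (224,222), (326,232) and (418,224). Look-alikes are purple at (311,180) and (248,300), green at (193,276) and yellow at (181,336). I choose the three grey ones. The holder is at (378,293), with its end block on the left (332,300) and the jaw with its tab on the right (407,285). Now a close crop to check.

```bash
python3 - <<'E'
from h import *
im=cv2.imread("pics/top0.png")
cv2.imwrite("pics/crop1.png",cv2.resize(im[195:335,190:450],None,fx=3,fy=3,interpolation=cv2.INTER_CUBIC))
E
```

```text
(no output)
```

View pics/crop1.png

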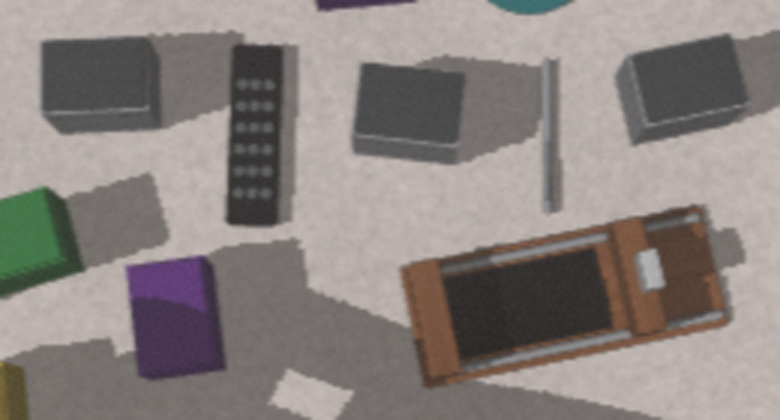

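The crop shows three grey lidded tins and the holder, with the jaw open and its metal tab at crop (650,268). Now I'll measure the tin tops at z=0.08 and the holder tops.

```bash
python3 - <<'E'
from h import *
im=cv2.imread("pics/top0.png"); c=cam("top")
hsv=cv2.cvtColor(im,cv2.COLOR_BGR2HSV); g=cv2.GaussianBlur(im,(3,3),0).max(2)
print([int(g[y,x]) for x,y in((224,218),(224,235),(326,228),(326,245),(418,218),(415,234),(260,222))])
for u,v in((224,218),(326,228),(415,220)):
    for th in (8,12):
        m=np.zeros((482,642),np.uint8); 
        base=int(np.median(g[v-4:v+5,u-4:u+5]))
        mm=((abs(g.astype(int)-base)<th)*255).astype(np.uint8); mm=cv2.morphologyEx(mm,cv2.MORPH_OPEN,np.ones((5,5)))
        n,l=cv2.connectedComponents(mm); q=(l==l[v,u]).astype(np.uint8)
        k=max(cv2.findContours(q,0,2)[0],key=cv2.contourArea)
        w=np.array([ray(c,p[0],.08)[:2] for p in k],np.float32)*1000
        r=cv2.minAreaRect(w); print(base,th,cv2.boundingRect(k),r)
# hand-read corners from crop
def cr(x,y,z): return ray(c,np.array([(x+.5)/3+190-.5,(y+.5)/3+195-.5]),z)[:2]*1000
for n,q in dict(t1=[(42,40),(152,36),(157,108),(44,111)],t2=[(361,63),(465,73),(460,152),(355,138)],t3=[(628,64),(733,36),(745,100),(635,128)]).items():
    print(n,cv2.minAreaRect(np.array([cr(*p,.08) for p in q],np.float32)))
print("block top",[cr(*p,.062).round() for p in((402,266),(437,260),(461,375),(426,386))])
print("jaw top",[cr(*p,.061).round() for p in((609,226),(640,218),(664,329),(635,336))])
print("tab",[cr(*p,.091).round() for p in((636,252),(657,248),(664,286),(643,290))])
print("baseR",[cr(*p,.010).round() for p in((703,206),(730,322))])
E
```

```text
[77, 90, 77, 94, 76, 96, 118]
77 8 (205, 209, 38, 22) ((640.5372924804688, 230.56866455078125), (50.61872482299805, 86.43284606933594), 1.522301197052002)
77 12 (205, 208, 38, 23) ((641.0044555664062, 230.37094116210938), (52.500762939453125, 86.30136108398438), 2.2660107612609863)
76 8 (310, 218, 34, 24) ((617.7921142578125, -9.236865997314453), (75.99490356445312, 52.07193374633789), 83.4922103881836)
76 12 (310, 217, 34, 25) ((617.6806640625, -9.07107925415039), (76.79747772216797, 52.856964111328125), 83.49266052246094)
76 8 (402, 209, 36, 25) ((636.8236083984375, -226.5883026123047), (51.03923797607422, 76.56605529785156), 12.134176254272461)
76 12 (402, 208, 36, 26) ((636.9024047851562, -226.62762451171875), (52.28289031982422, 77.51378631591797), 11.451127052307129)
t1 ((640.8591918945312, 232.18350219726562), (57.735679626464844, 89.03648376464844), 2.1305220127105713)
t2 ((614.1380615234375, -9.380672454833984), (83.06278228759766, 62.722503662109375), 84.31938171386719)
t3 ((634.3384399414062, -222.42205810546875), (51.462459564208984, 94.6034164428711), 14.43414306640625)
block top [array([493.,  -3.]), array([497., -30.]), array([409., -48.]), array([401., -21.])]
jaw top [array([ 524., -164.]), array([ 530., -188.]), array([ 444., -204.]), array([ 439., -181.])]
tab [array([ 500., -179.]), array([ 503., -195.]), array([ 474., -200.]), array([ 471., -184.])]
baseR [array([ 548., -247.]), array([ 454., -265.])]
```

```bash
python3 -m handwheel '[[0,0,0.06,0],[0.04,-0.04,0.06,-10],[0.083,-0.08,0.06,-20],[0.126,-0.12,0.06,-30],[0.169,-0.16,0.06,-40]]' -1; python3 -m handwheel '[[0.043,-0.041,0,-10],[0.086,-0.082,0,-20],[0.13,-0.123,0,-25],[0.173,-0.165,0,-25],[0.208,-0.207,0,-25]]'; python3 -m handwheel '[[0.01,0,0,0],[0.01,0,0,0],[0.01,0,0,0]]'
python3 - <<'E'
from h import *
s=bot.get_state(); im,c=snap("wrist","w1.png"); print(c[2]); print(s["position"],s["eef_rot"],s["force"])
E
```

```text
time: 0.72
position: [0.4235, 0.4369, 0.2821]
eef_rot: [-0.0, 0.525, 0.851, -0.0]
force: [0.6, 0.4, 0.8]
grip_width: 0.095
gripper_force: 0.0
time: 1.35
position: [0.6317, 0.2297, 0.2818]
eef_rot: [-0.0, 0.695, 0.719, -0.0]
force: [1.0, 0.3, 0.1]
grip_width: 0.0952
gripper_force: 0.0
time: 1.72
position: [0.6397, 0.2327, 0.2824]
eef_rot: [-0.0, 0.694, 0.72, -0.0]
force: [0.0, 0.9, -0.3]
grip_width: 0.0953
gripper_force: 0.0
{'camera_matrix': array([[383.60854146,   0.        , 313.76715612],
       [  0.        , 383.60854146, 239.39681369],
       [  0.        ,   0.        ,   1.        ]]), 'camera_from_world': array([[ 0.99924658,  0.03879633, -0.00106158, -0.64872478],
       [-0.03743164,  0.95614907, -0.29047863, -0.14827231],
       [-0.01025448,  0.29029952,  0.95688089, -0.51040836],
       [ 0.        ,  0.        ,  0.        ,  1.        ]])}
[0.63971614 0.23270268 0.28243187] [-3.10332613e-04  6.93819072e-01  7.20149256e-01 -2.20130889e-04] [ 0.01114563  0.87358551 -0.34145658]
```

View pics/w1.png

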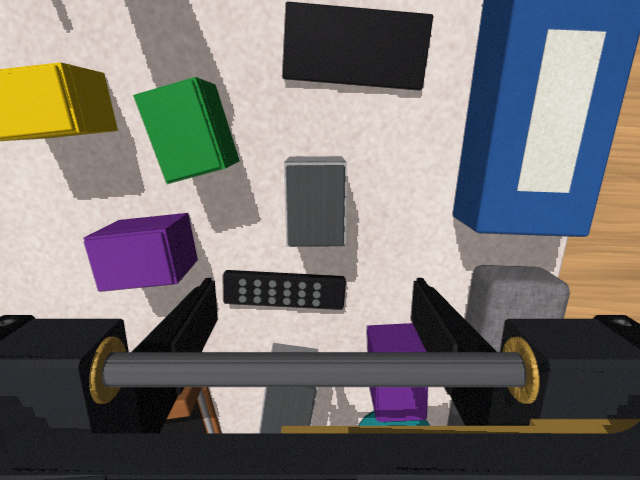

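The wrist view shows grey tin 1's lid with corners at about (286,164), (345,163), (344,246) and (287,246). The remote lies beside it.

```bash
python3 - <<'E'
from h import *
c=cam("wrist"); im=cv2.imread("pics/w1.png")
def lid(seed,z=.08):
    g=cv2.GaussianBlur(im,(3,3),0).astype(int); u,v=seed
    b=np.median(g[v-5:v+6,u-5:u+6].reshape(-1,3),0)
    m=((abs(g-b).max(2)<22)*255).astype(np.uint8); m=cv2.morphologyEx(m,cv2.MORPH_OPEN,np.ones((5,5)))
    l=cv2.connectedComponents(m)[1]; k=max(cv2.findContours((l==l[v,u]).astype(np.uint8),0,2)[0],key=cv2.contourArea)
    return cv2.boundingRect(k),cv2.minAreaRect(np.array([ray(c,p[0],z)[:2]*1000 for p in k],np.float32))
print(lid((315,205)))
print([ray(c,p,.08)[:2].round(4) for p in((286,164),(345,163),(344,246),(287,246))])
E
```

```text
((287, 165, 58, 82), ((641.909423828125, 237.57374572753906), (55.21631622314453, 79.78483581542969), 2.689613103866577))
[array([0.6125, 0.2773]), array([0.6677, 0.2804]), array([0.6718, 0.1988]), array([0.6149, 0.1966])]
```

```bash
python3 -m handwheel '[[0.002,0.005,-0.06,0],[0.002,0.005,-0.12,0],[0.002,0.005,-0.18,0],[0.002,0.005,-0.22,0],[0.002,0.005,-0.238,0]]'; python3 -m handwheel '[[0,0,0,0],[0,0,0,0],[0,0,0,0],[0,0,0,0],[0,0,0,0]]' 1;  python3 -m handwheel '[[0,0,0.01,0],[0,0,0.025,0],[0,0,0.025,0],[0,0,0.025,0],[0,0,0.025,0]]'; python3 -m handwheel '[[0,0,0,0]]';python3 -m handwheel '[[0,0,0,0]]'
```

```text
time: 2.4
position: [0.6401, 0.2371, 0.0416]
eef_rot: [-0.001, 0.694, 0.72, -0.002]
force: [0.3, 1.0, 0.6]
grip_width: 0.0952
gripper_force: 0.0
time: 3.02
position: [0.6425, 0.2368, 0.0463]
eef_rot: [-0.0, 0.694, 0.72, 0.0]
force: [-4.7, 0.1, 7.6]
grip_width: 0.0599
gripper_force: 30.0
time: 3.65
position: [0.6421, 0.2363, 0.0689]
eef_rot: [-0.0, 0.694, 0.72, -0.001]
force: [-0.3, -0.6, -3.6]
grip_width: 0.0598
gripper_force: 30.0
time: 3.78
position: [0.6423, 0.2363, 0.069]
eef_rot: [-0.0, 0.694, 0.72, -0.0]
force: [0.2, 0.2, -3.8]
grip_width: 0.0601
gripper_force: 30.0
time: 3.9
position: [0.6424, 0.2364, 0.0693]
eef_rot: [-0.0, 0.694, 0.72, -0.0]
force: [-0.1, -0.7, -4.5]
grip_width: 0.0597
gripper_force: 30.0
```

About -4.0 N with the tin lifted, so roughly 0.40 kg against 1.5 N for an empty one: tin 1 is the full one. I'll carry it over the holder.

```bash
python3 -m handwheel '[[0,0,0.05,0],[0,0,0.1,0],[-0.022,-0.041,0.11,2],[-0.044,-0.082,0.11,4],[-0.067,-0.125,0.11,6]]'; python3 -m handwheel '[[-0.024,-0.045,0,2],[-0.048,-0.09,0,4],[-0.072,-0.135,0,4],[-0.094,-0.175,0,4],[-0.11,-0.205,0,4]]'; python3 -m handwheel '[[0,0,0,0],[0,0,0,0],[0,0,0,0]]'
python3 - <<'E'
from h import *
s=bot.get_state(); im,c=snap("wrist","w2.png"); np.savez("pics/w2.npz",K=c[0],T=c[1]); print(s["position"],s["eef_rot"],s["force"])
snap("top","top2.png")
E
```

```text
time: 4.53
position: [0.575, 0.1105, 0.18]
eef_rot: [0.0, 0.655, 0.756, 0.0]
force: [0.4, 0.2, -4.1]
grip_width: 0.0601
gripper_force: 30.0
time: 5.15
position: [0.4646, -0.0949, 0.1798]
eef_rot: [0.0, 0.629, 0.777, 0.0]
force: [0.1, -0.0, -3.3]
grip_width: 0.0598
gripper_force: 30.0
time: 5.52
position: [0.466, -0.0928, 0.1797]
eef_rot: [-0.0, 0.629, 0.778, 0.0]
force: [-0.5, 0.1, -4.5]
grip_width: 0.0597
gripper_force: 30.0
[ 0.46599157 -0.09278178  0.17970359] [-2.97283182e-05  6.28589980e-01  7.77736858e-01  1.25646448e-04] [-0.50582993  0.12541507 -4.49664336]
```

View pics/w2.png

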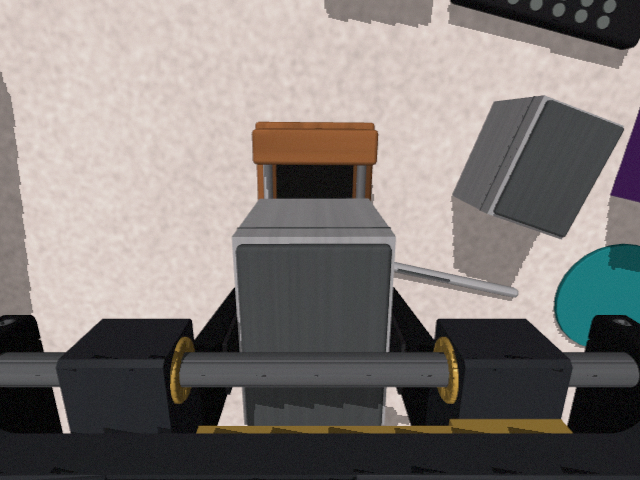

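The wrist view shows the held tin in line with the holder. The end block's top face spans columns 253–377, with its inner edge at row 163.

```bash
python3 - <<'E'
from h import *
d=np.load("pics/w2.npz"); c=(d["K"],d["T"])
P=[ray(c,np.array(p,float),.062)[:2]*1000 for p in((253,129),(377,129),(378,163),(253,163))]
print(np.round(P,1)); a=P[2]-P[3]; print(np.linalg.norm(a),np.degrees(np.arctan2(a[1],a[0])),(P[2]+P[3])/2)
e=a/np.linalg.norm(a); n=np.array([-e[1],e[0]]); m=(P[2]+P[3])/2
th=np.radians(12); e=np.array([np.cos(th),np.sin(th)]); n=np.array([-e[1],e[0]])
tcp=np.array([466.,-92.8]); print("tin rel to block face (holder x,y):",(tcp-m)@e,(tcp-m)@n)
lid=[ray(c,np.array(p,float),.18-.044+.08)[:2]*1000 for p in((235,238),(393,238))]; l=lid[1]-lid[0]; print(lid,np.linalg.norm(l),np.degrees(np.arctan2(l[1],l[0])),[((q-m)@e,(q-m)@n) for q in lid])
E
```

```text
[[408.5 -25.1]
 [493.5  -6.8]
 [500.3 -29.3]
 [412.5 -48.3]]
89.88110044340395 12.199645809362304 [456.37643582 -38.83871436]
tin rel to block face (holder x,y): -1.8059159234132662 -54.78295358216937
[array([430.95894501, -54.74094387]), array([483.86679965, -43.30020907])] 54.13068903061974 12.201708825727659 [(np.float64(-28.168317077101786), np.float64(-10.270134151269893)), (np.float64(25.96203651135604), np.float64(-10.079568366859691))]
```

```bash
python3 -m handwheel '[[0.001,0,-0.04,0],[0.001,0,-0.08,0],[0.001,0,-0.105,0],[0.001,0,-0.115,0],[0.001,0,-0.119,0]]'; python3 -m handwheel '[[0,0,-0.001,0],[0,0,-0.002,0],[0,0,-0.002,0]]'; 
```

```text
time: 6.25
position: [0.467, -0.0933, 0.0607]
eef_rot: [0.0, 0.629, 0.778, 0.0]
force: [1.8, -0.5, -5.1]
grip_width: 0.0595
gripper_force: 30.0
time: 6.62
position: [0.4671, -0.0937, 0.0594]
eef_rot: [0.001, 0.629, 0.777, 0.0]
force: [-0.8, 0.2, -4.0]
grip_width: 0.0598
gripper_force: 30.0
```

```bash
python3 -m handwheel '[[0,0,-0.0007,0],[0,0,-0.0014,0],[0,0,-0.0014,0]]'
```

```text
time: 7.0
position: [0.467, -0.0936, 0.0582]
eef_rot: [0.0, 0.629, 0.777, 0.0]
force: [-2.6, 2.3, 4.7]
grip_width: 0.0598
gripper_force: 30.0
```

```bash
python3 -m handwheel '[[0,0,0,0],[0,0,0,0],[0,0,0,0],[0,0,0.02,0],[0,0,0.06,0]]' -1; python3 -m handwheel '[[0,0,0.04,0],[0.013,-0.06,0.045,0],[0.026,-0.12,0.045,0],[0.028,-0.127,0.045,0],[0.028,-0.127,0.045,0]]' 1
python3 - <<'E'
from h import *
im,c=snap("top","top3.png"); im2,_=snap("scene","scene3.png")
a=cv2.resize(im[170:335,210:460,::-1],None,fx=2.4,fy=2.4,interpolation=2); b=cv2.resize(im2[180:330,180:400,::-1],(600,396)); cv2.imwrite("pics/v3.png",cv2.resize(np.vstack([a[:,:600],b]),None,fx=.74,fy=.74))
E
```

```text
time: 7.62
position: [0.465, -0.0931, 0.1158]
eef_rot: [-0.002, 0.629, 0.777, -0.001]
force: [-0.1, -0.1, -0.3]
grip_width: 0.0945
gripper_force: 0.0
time: 8.25
position: [0.4944, -0.2206, 0.1618]
eef_rot: [-0.001, 0.629, 0.777, 0.0]
force: [0.5, 1.0, 0.2]
grip_width: 0.0506
gripper_force: 0.0
```

View pics/v3.png

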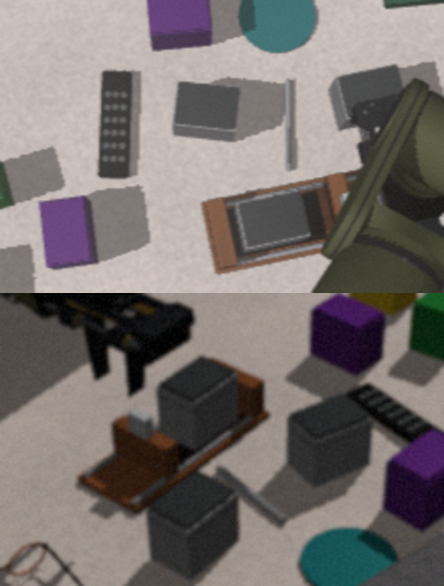

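The tin stands inside the holder, between the block and the jaw, with its narrow ends towards the jaws. The gripper is behind the jaw, so I'll lower it and advance.

```bash
python3 -m handwheel '[[0,0,-0.04,0],[0,0,-0.08,0],[0,0,-0.105,0],[0,0,-0.117,0],[0,0,-0.117,0]]' 1; python3 -m handwheel '[[-0.0006,0.003,0,0],[-0.0012,0.006,0,0],[-0.0017,0.008,0,0],[-0.0021,0.01,0,0],[-0.0021,0.01,0,0]]';  python3 -m handwheel '[[-0.0004,0.002,0,0],[-0.0008,0.004,0,0],[-0.0013,0.006,0,0],[-0.0017,0.008,0,0]]'
```

```text
time: 8.98
position: [0.4943, -0.2195, 0.0448]
eef_rot: [-0.001, 0.629, 0.778, -0.0]
force: [-0.2, -0.1, 0.5]
grip_width: 0.0006
gripper_force: 0.0
time: 9.6
position: [0.4925, -0.2105, 0.0454]
eef_rot: [0.0, 0.629, 0.777, 0.0]
force: [-0.7, 0.6, 0.1]
grip_width: 0.0006
gripper_force: 0.0
time: 10.1
position: [0.4909, -0.2026, 0.0454]
eef_rot: [0.0, 0.629, 0.777, -0.0]
force: [0.8, -2.2, -0.4]
grip_width: 0.0007
gripper_force: 1.2
```

```bash
for i in 1; do python3 -m handwheel '[[-0.0005,0.0025,0,0],[-0.0011,0.005,0,0],[-0.0016,0.0075,0,0],[-0.0021,0.01,0,0],[-0.0027,0.0125,0,0]]'; python3 -m handwheel '[[-0.0005,0.0025,0,0],[-0.0011,0.005,0,0],[-0.0016,0.0075,0,0],[-0.0021,0.01,0,0],[-0.0027,0.0125,0,0]]'; python3 -m handwheel '[[-0.0003,0.0015,0,0],[-0.0006,0.003,0,0],[-0.001,0.0045,0,0],[-0.0013,0.006,0,0]]'; done
```

```text
time: 10.72
position: [0.4883, -0.1899, 0.0454]
eef_rot: [0.0, 0.629, 0.777, 0.0]
force: [2.0, -2.6, 1.2]
grip_width: 0.0003
gripper_force: 1.2
time: 11.35
position: [0.4857, -0.1774, 0.0454]
eef_rot: [0.0, 0.629, 0.777, 0.0]
force: [1.8, -1.5, -0.9]
grip_width: 0.0005
gripper_force: 1.2
time: 11.85
position: [0.4841, -0.1715, 0.0453]
eef_rot: [0.0, 0.629, 0.777, 0.0]
force: [2.1, -1.2, 0.8]
grip_width: 0.0009
gripper_force: 1.1
```

```bash
python3 -m handwheel '[[-0.0002,0.001,0,0],[-0.0004,0.002,0,0],[-0.0006,0.003,0,0],[-0.0008,0.004,0,0],[-0.0011,0.005,0,0]]'; python3 -m handwheel '[[-0.0002,0.001,0,0],[-0.0004,0.002,0,0],[-0.0006,0.003,0,0],[-0.0008,0.004,0,0]]'; python3 -m handwheel '[[-0.0002,0.0008,0,0],[-0.0004,0.0016,0,0]]'
```

```text
time: 12.48
position: [0.4831, -0.1668, 0.0453]
eef_rot: [0.0, 0.629, 0.777, -0.0]
force: [2.8, -4.1, 0.5]
grip_width: 0.0005
gripper_force: 2.3
time: 12.98
position: [0.4822, -0.1625, 0.0453]
eef_rot: [0.0, 0.629, 0.777, -0.0]
force: [1.2, -3.4, 0.3]
grip_width: 0.0004
gripper_force: 2.3
time: 13.22
position: [0.4819, -0.1608, 0.0453]
eef_rot: [0.0, 0.629, 0.777, 0.0]
force: [2.1, -4.4, -0.0]
grip_width: 0.0003
gripper_force: 2.2
```

```bash
python3 -m handwheel '[[-0.0002,0.0007,0,0],[-0.0003,0.0014,0,0],[-0.0004,0.0021,0,0]]'; python3 -m handwheel '[[-0.0001,0.0006,0,0],[-0.0003,0.0012,0,0]]'; python3 -m handwheel '[[-0.0001,0.0005,0,0],[-0.0002,0.001,0,0]]'
```

```text
time: 13.6
position: [0.4814, -0.1588, 0.0453]
eef_rot: [0.0, 0.629, 0.777, 0.0]
force: [2.6, -4.2, 0.3]
grip_width: 0.0004
gripper_force: 2.2
time: 13.85
position: [0.4812, -0.1576, 0.0453]
eef_rot: [0.0, 0.629, 0.777, 0.0]
force: [2.2, -4.3, -0.1]
grip_width: 0.0002
gripper_force: 2.2
time: 14.1
position: [0.4811, -0.1573, 0.0453]
eef_rot: [0.001, 0.629, 0.777, -0.0]
force: [4.4, -7.3, -2.0]
grip_width: 0.0001
gripper_force: 4.0
```

```bash
python3 -m handwheel '[[-0.0001,0.0005,0,0],[-0.0002,0.001,0,0]]';python3 -m handwheel '[[-0.0001,0.0005,0,0],[-0.0002,0.001,0,0]]'
```

```text
time: 14.35
position: [0.4811, -0.1573, 0.0454]
eef_rot: [0.002, 0.629, 0.778, -0.001]
force: [4.6, -11.1, -3.3]
grip_width: 0.0005
gripper_force: 5.8
time: 14.6
position: [0.4811, -0.1572, 0.0454]
eef_rot: [0.003, 0.629, 0.778, -0.002]
force: [5.2, -14.2, -4.8]
grip_width: 0.0006
gripper_force: 7.6
```

It stopped dead, with the force rising and no further motion. I'll ease to about 10 N, hold, then retreat.

```bash
python3 -m handwheel '[[0.0002,-0.001,0,0],[0.0002,-0.001,0,0],[0.0002,-0.001,0,0],[0.0002,-0.001,0,0],[0.0002,-0.001,0,0]]'; python3 -m handwheel '[[0,0,0,0],[0,0,0,0],[0,0,0,0],[0,0,0,0]]'; python3 -m handwheel '[[0.0004,-0.002,0,0],[0.001,-0.005,0,0],[0.004,-0.02,0,0],[0.006,-0.03,0.03,0],[0.006,-0.03,0.09,0]]';  python3 -m handwheel '[[0.01,-0.05,0.05,0],[0.01,-0.1,0.08,0],[0.01,-0.15,0.08,0],[0.01,-0.2,0.08,0],[0.01,-0.22,0.08,0]]'; python3 -m handwheel '[[0,-0.05,0,0],[0,-0.08,0,0],[0,-0.08,0,0]]'
python3 - <<'E'
from h import *
im,c=snap("top","top4.png"); im2,_=snap("scene","scene4.png")
a=cv2.resize(im[170:335,200:450,::-1],(600,396),interpolation=2); b=cv2.resize(im2[180:330,180:400,::-1],(600,396)); cv2.imwrite("pics/v4.png",cv2.resize(np.vstack([a,b]),None,fx=.75,fy=.75))
E
```

```text
time: 15.22
position: [0.4811, -0.1573, 0.0454]
eef_rot: [0.002, 0.629, 0.778, -0.001]
force: [4.3, -10.2, -3.5]
grip_width: 0.0003
gripper_force: 5.3
time: 15.72
position: [0.4812, -0.1573, 0.0454]
eef_rot: [0.002, 0.629, 0.777, -0.001]
force: [3.6, -9.3, -4.2]
grip_width: 0.0004
gripper_force: 5.3
time: 16.35
position: [0.4844, -0.1854, 0.1329]
eef_rot: [-0.004, 0.629, 0.777, -0.001]
force: [-0.2, 0.1, 0.4]
grip_width: 0.0004
gripper_force: 0.0
time: 16.98
position: [0.4959, -0.4082, 0.2146]
eef_rot: [-0.001, 0.63, 0.777, 0.0]
force: [0.2, 0.2, 0.4]
grip_width: 0.0002
gripper_force: 0.0
time: 17.35
position: [0.4962, -0.4866, 0.2142]
eef_rot: [-0.001, 0.63, 0.777, 0.0]
force: [0.2, -0.4, 0.9]
grip_width: 0.0007
gripper_force: 0.0
```

View pics/v4.png

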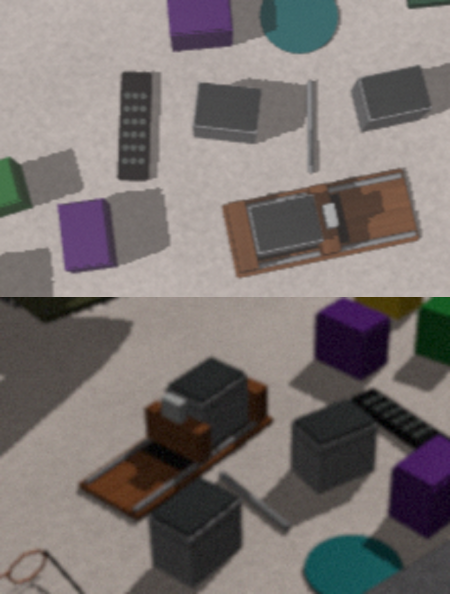

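The tin is clamped between jaw and block with no visible gap. The other tins and objects are where they were, and the gripper is clear.

```bash
python3 -c "from station import bot; print(bot.hand_in())"
```

```text
the job is handed in; nothing more can be done
None
```

I handed the job in with the heavy tin (the leftmost grey one in the top view, about 0.40 kg when lifted) pressed against the end block with no visible gap at either end; I did not lift the two other tins, and nothing else on the table was moved.

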